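# Feel for the index hole and pin the jig's length stop

## Task

Lock the sliding length stop of the blue drilling jig: take the red-knobbed locating pin out of its wooden block and put it into the hole in the stop carriage, then, with the tip riding lightly on the hidden rail, slide the carriage towards its yellow-plate end until you feel the pin drop into the rail's index hole. Push the pin fully home so that its collar sits on the carriage, upright, and let go of it. Be gentle: the jig is marked if the pin is forced down or sideways against it with more than about 35 N, and leave the other things on the bench where they are.

Things in the scene. Friction and masses are not known exactly. Their poses are not given: they have to be found in the camera images.
- pin_knob (a point): Where to grip: middle of the round red knob (26 mm across, 44 tall) on the loose 90 g locating pin, 87 mm long, which starts standing in a wooden block. Below the knob: dark collar 32 mm across, 5 thick; steel shank 12 mm across, 38 long, its last 6 mm tapering to 6 mm. z runs up the pin; this point is 65 mm above the tip.
- pin_tip (a point): Middle of the lower end of the same pin. With the tip on the hidden rail the collar stands 22 mm above the carriage; with the pin home the collar rests on the carriage, the tip is 22 mm down in the rail and the carriage is locked.
- stand_top (a point): Centre of the top of the wooden block that holds the pin at first: 60x60x45 mm, fixed to the bench, with a 16 mm bore; the pin's collar rests on its top.
- pin_hole (a point): Centre of the round 15 mm hole (chamfered) in the sliding carriage, at the carriage's top, 52 mm above the bench. The carriage is a pale aluminium plate, 53x115x12 mm, sliding along the jig's y axis over 70 mm between end stops, friction about 1 N; the shank in the hole can push it. It starts within 10 mm of the -y end of its travel.
- stop_plate (a point): Middle of the top edge of the yellow stop plate (53 mm wide, 8 thick, 26 tall) standing on the +y end of the carriage, 73 mm from the pin hole, 78 mm above the bench. It moves with the carriage.
- jig: The fixed drilling jig: dark base plate 92x206 mm, blue side walls 66 mm apart over the outside, 52 mm high; its long side is its y axis (world y turned by up to 0.35 rad). Origin: under its middle, at bench height; +y is the yellow-plate end, z is up.
- rail_top (a point): Middle of the jig, at the flat top of the hard, fixed black index rail hidden under the carriage, 36 mm above the bench (4 mm under the plate). The rail has one index hole, 16 mm across, 15 mm along the rail, 28 mm deep, on the path of the carriage's pin hole. Where along it is not known: 18 to 58 mm towards jig +y from where the pin hole starts.
- sanding_block_mid (a point): Bystander, to be left alone: brown cork sanding block, 61x95x25 mm in size; this point is its middle, half-way up.
- oil_bottle_mid (a point): Bystander, to be left alone: yellowish bottle with a red label, 54 mm wide and 165 mm tall; this point is its middle, half-way up.
- wedge_mid (a point): Bystander, to be left alone: pine wedge lying flat, 32x140x26 mm in size; this point is its middle, half-way up.
- marker_mid (a point): Bystander, to be left alone: red-capped white marker standing on end, 20 mm wide and 128 mm tall; this point is its middle, half-way up.
- thinner_bottle_mid (a point): Bystander, to be left alone: white bottle with a bent spout tube, 54x61x178 mm in size; this point is its middle, half-way up.
Mind the look-alikes: they are no part of the job. Of the things that look like the part that bears pin_knob, the smaller one is meant.

How it is judged (in metres and radians):
On the way, in this order (a step that is already met when the one before it is completed fails the run):
1. the pin is lifted clear of its block (height (world z) of pin_tip above 0.06 m), for 0.1 s.
2. the pin's tip is through the carriage hole and on the rail (horizontal distance between pin_tip and pin_hole below 0.006 m and z of pin_tip in the frame of jig between 0.03 and 0.04 m), for 0.1 s.
At the end, for the whole second after the job is handed in: The pin stands in the carriage hole (tip within 5 mm of its axis), upright within 0.12 rad, and is home in the rail's index hole: tip less than 17.5 mm above the bench (14 mm when the collar sits on the carriage) (z of pin_tip in the frame of jig below 0.0175 m and horizontal distance between pin_tip and pin_hole below 0.005 m and angle between pin_knob's own z axis and vertical below 0.12 rad); the robot touches nothing.
It fails at once if the pin is forced against the jig with more than 35 N (contact force between pin and jig above 35 N).
It fails at once if one of the other things is shifted by more than 20 mm (distance of any of sanding_block_mid, oil_bottle_mid, wedge_mid, marker_mid, thinner_bottle_mid from where it was at the start of the episode above 0.02 m).
It also fails if it takes over 64 s, if anything falls off the work surface, if the arm or the gripper's body presses on something with over 40 N, if the wrist force passes 120 N, or if a joint passes its speed limit or range.

## Robot

A 6-joint arm with a two-finger parallel gripper is mounted at the origin on a cart in front of the work surface, level with it; the furniture and walls round the work are solid. World frame = base frame: x ahead of the robot, y to its left, z up, the work surface at z = 0. Lengths are in m, angles in degrees, forces in N, time in s.
With the tool pointing down it reaches from about 0.35 to 0.875 m from the base axis. Payload 4.2 kg.
Tool frame: the origin (TCP) lies at the very end of the fingers, on their centre line; the grasp point (between the pads) lies 19 mm behind it (r.hold_point_z is the distance from the TCP to the grasp point, in m); z points along the fingers, y is the direction in which the jaws open and shut (so a half turn about z gives the same grasp; the last joint's range is limited). The gripper opens to 87 mm and grips with 3 to 60 N. Pads are 19 mm wide; open, the fingers measure 117 mm over their backs; the gripper's body (75 mm by 190 mm) begins 51 mm behind the grasp point.
Start: joints at [79.847, 22.042, 0.453, 0, -68.411, -14.817], TCP at [0.264, 0.567, 0.223] pointing down, gripper open.
Joint ranges: [-179.83, 179.83], [-69.29, 118.12], [-61.27, 80.66], [-181.25, 117.63], [-171.15, -9.14], [-177.46, 177.46]. Speed limits (degrees/s): [159.86, 159.86, 180, 180, 180, 180].

## Interface

Orientations are given as a 3x3 rotation matrix whose columns are the frame's x, y, z axes.
In Python, from station import r, cams, ticket gives the robot as it stands.
- The arm moves only by the tool drive_tool, never from a script. Its argument "deltas" is a list of rows, each an object of numbers: "dx", "dy", "dz": the shift along the tool's x, y, z in m; "wx", "wy", "wz": the turn, a rotation vector about the tool's x, y, z in degrees. A call has 1 to 20 rows; each row is the pose to reach, as a shift and turn from the pose commanded when the call began, along the tool's axes at that moment; what a row does not reach only later rows make up. A row lasts 1/10 s, in which the tool goes at most 50 mm and 8.59 degrees, less where a joint would pass 70% of its speed; a pose out of reach is approached as far as the arm can. A call with a gripper value outside its range is refused whole. "gripper" is the opening, from 0 (shut) to 1 (fully open), set as the call begins (left out, the last holds). The fingers move at their own pace and stop on an object; the grip force is fixed at half the most. Time passes only in rows, so rows that repeat a pose let the fingers close. It gives the time, the measured TCP pose, the force and the opening at its end, in the units of the state.
- r.sense(): the state, without advancing time (a new reading comes with each control period).
- cams.capture(name): name is "side" or "top" or "wrist"; returns the picture (480x640x3 uint8, red, green, blue); there is no depth.
- cams.camera_model(name): a dict with "intrinsics" (3x3 intrinsics, pixels), "extrinsics" (4x4, takes a point from world to camera coordinates); the wrist camera has in their place "T_tool_cam" (4x4, takes a point from camera to tool coordinates, whose origin is the TCP and whose axes are the flange's). Camera axes: x right, y down, z forward; pixel columns grow to the right and rows downward; lengths in m; the calibration is good to about 2 mm. A picture is of the moment at which its call begins: read the wrist's pose just before it. camera_model takes no time and is no camera call.
- ticket.finish_job(): hands the job in, once; it reports no verdict.
The state is a dict: "time_s": time; "joints": joint angles; "joint_velocities": joint speeds; "effort": joint torques, N m; "tcp_pos": TCP position; "ee_rot": TCP orientation; "wrist_force": force on the tool from outside, world axes, zero at the start; "moment": the same for the moment, N m; "gripper_width": opening from 0.0 (shut) to 1.0 (fully open).
Only numpy, scipy, OpenCV 4.12 (cv2) and the standard library are available. Lean on these libraries where they do the work, as an engineer would, in place of code of your own. Each camera call takes 0.05 s, during which the arm holds its last target.

## Working session

There is one attempt and no reset: what is moved stays moved. The work goes in short steps, Python scripts to look and compute and a tool call to move; the robot and the scene stay as the last step left them, time stands still between calls to the robot, and variables do not carry over. Pictures are saved under pics/ and viewed, and the job is handed in when it is done.

Besides the shell and the picture viewer there is one more tool, called after "Call:" by a JSON object that holds its "name" and its "arguments", one argument or row to a line. drive_tool: Moves the arm, as the interface text tells. Its arguments: {"type":"object","properties":{"deltas":{"type":"array","items":{"type":"object","properties":{"dx":{"type":"number"},"dy":{"type":"number"},"dz":{"type":"number"},"wx":{"type":"number"},"wy":{"type":"number"},"wz":{"type":"number"}}}},"gripper":{"type":"number"}},"required":["deltas"]}

```bash
ls; mkdir -p pics; python3 - <<'E'
from station import r,cams,ticket
import cv2
s=r.sense();print(s, r.hold_point_z)
for n in ["side","top","wrist"]:
    im=cams.capture(n);cv2.imwrite(f"pics/{n}0.png",im[:,:,::-1])
    print(n,cams.camera_model(n))
E
```

```text
pics
{'time_s': 0.0, 'joints': array([ 7.98473868e+01,  2.20919475e+01,  3.78646928e-01, -2.96118392e-02,
       -6.84114791e+01, -1.48166636e+01]), 'joint_velocities': array([ 0.03448322, -0.06050176, -0.01027595, -0.09843873, -0.04540443,
       -0.02548959]), 'effort': array([ 2.43393742e-04, -3.90674937e+01,  1.87403029e+01,  4.22011748e+00,
        1.09819372e-02, -1.96188867e-04]), 'tcp_pos': array([0.263555  , 0.56603558, 0.22143777]), 'ee_rot': array([[ 9.06453803e-01, -4.22304119e-01, -8.56920704e-04],
       [-4.22304978e-01, -9.06451469e-01, -2.05895729e-03],
       [ 9.27491150e-05,  2.22823155e-03, -9.99997513e-01]]), 'wrist_force': array([ 0.23682669,  0.5797056 , -0.12814074]), 'moment': array([-0.03082824,  0.00022495,  0.01669003]), 'gripper_width': 1.0030697973391847} 0.0187
side {'intrinsics': array([[476.99354612,   0.        , 317.9620349 ],
       [  0.        , 476.99354612, 235.08823043],
       [  0.        ,   0.        ,   1.        ]]), 'extrinsics': array([[ 0.99972015, -0.02340907,  0.00341231, -0.51458469],
       [-0.0116654 , -0.61331071, -0.78975559,
[... 404 characters left out ...]
836,  0.05210756, -0.22463678,  0.5118534 ],
       [ 0.2244482 , -0.00951886, -0.97443953,  1.36195928],
       [ 0.        ,  0.        ,  0.        ,  1.        ]])}
wrist {'intrinsics': array([[428.47702017,   0.        , 312.53324995],
       [  0.        , 428.47702017, 231.3674981 ],
       [  0.        ,   0.        ,   1.        ]]), 'T_tool_cam': array([[ 3.08406475e-04, -9.69375499e-01, -2.45583074e-01,
         6.72621444e-02],
       [ 9.99999812e-01,  1.68912375e-04,  5.89075201e-04,
         9.79624624e-04],
       [-5.29553047e-04, -2.45583210e-01,  9.69375369e-01,
        -1.62015113e-01],
       [ 0.00000000e+00,  0.00000000e+00,  0.00000000e+00,
         1.00000000e+00]])}
```

View pics/side0.png

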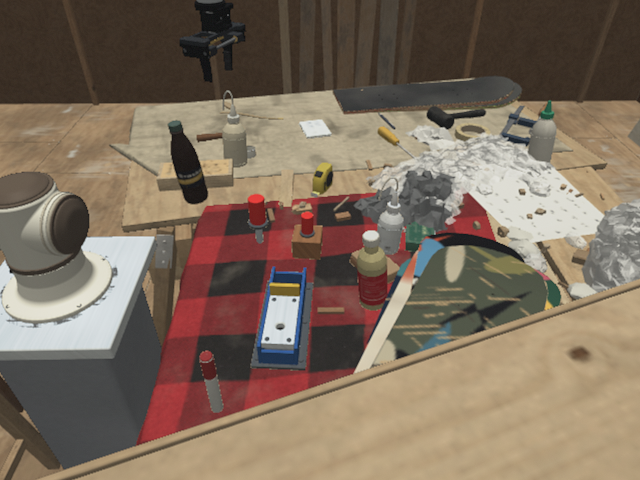

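View pics/top0.png

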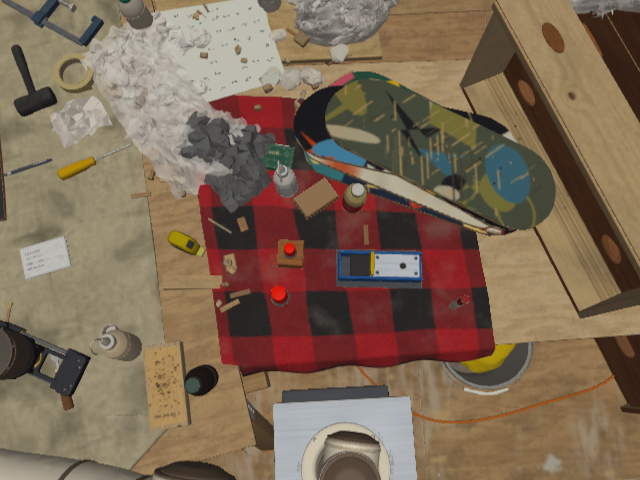

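View pics/wrist0.png

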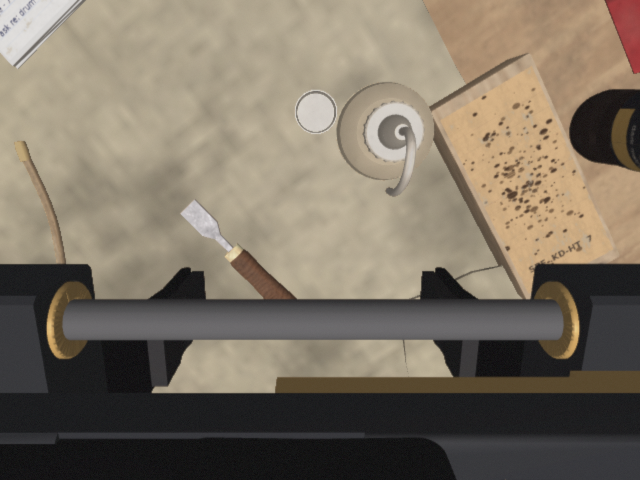

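Candidates for the red-knobbed pin: side (307,222)/top (289,249), in a wooden block, smaller; side (257,210)/top (279,295), larger and not in a wooden block. The red marker cap is at side (207,357). By the description I choose the one in the wooden block. I'll check it with crops.

```bash
python3 - <<'E'
import cv2,numpy as np
s=cv2.imread("pics/side0.png");t=cv2.imread("pics/top0.png")
a=cv2.resize(s[180:380,230:350],None,fx=3,fy=3,interpolation=cv2.INTER_CUBIC)
b=cv2.resize(t[225:325,255:435],None,fx=4.4,fy=4.4,interpolation=cv2.INTER_CUBIC)
cv2.imwrite("pics/c1.png",a);cv2.imwrite("pics/c2.png",b)
E
```

```text
(no output)
```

View pics/c1.png

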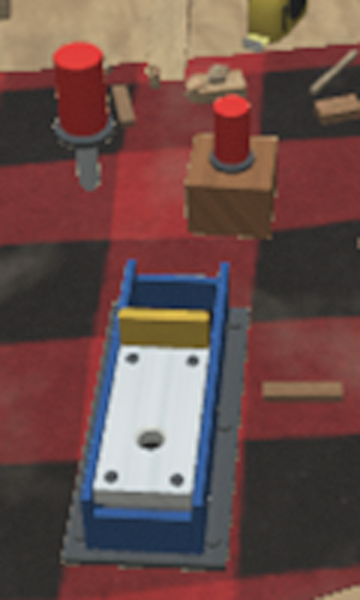

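View pics/c2.png

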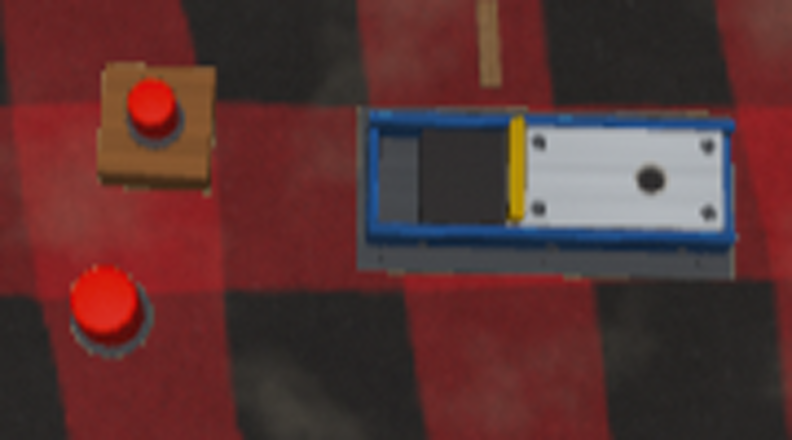

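The crops show the small knobbed pin with its collar resting on the wooden block (side ~ (307,222)). The bigger look-alike stands apart on its own. The jig's pin hole is at top (402.7,265.7) and its yellow plate at top (372.5,263).

```bash
cat > h.py <<'E'
import numpy as np,cv2
from station import r,cams,ticket
def ray(name,uv,T=None):
    m=cams.camera_model(name);K=m["intrinsics"]
    d=np.linalg.inv(K)@np.array([uv[0],uv[1],1.])
    if name=="wrist":
        s=T or r.sense();M=m["T_tool_cam"];R=np.asarray(s["ee_rot"]);p=np.asarray(s["tcp_pos"])
        o=p+R@M[:3,3];d=R@M[:3,:3]@d
    else:
        E=m["extrinsics"];o=-E[:3,:3].T@E[:3,3];d=E[:3,:3].T@d
    return o,d
def at_z(name,uv,z,T=None):
    o,d=ray(name,uv,T);return o+d*(z-o[2])/d[2]
def proj(P,s):
    m=cams.camera_model("wrist");M=m["T_tool_cam"];R=np.asarray(s["ee_rot"])
    q=M[:3,:3].T@(R.T@(np.asarray(P)-s["tcp_pos"])-M[:3,3]);q=m["intrinsics"]@q;return q[:2]/q[2]
def move(P,s):  # tool deltas to world TCP point
    return np.asarray(s["ee_rot"]).T@(np.asarray(P)-s["tcp_pos"])
E
python3 - <<'E'
from h import *
for n,k,h,p in [("top",(289.5,248.2),(402.7,265.7),(372.5,263.2)),("side",(307,214.7),(280.3,326.3),(284.7,284))]:
    print(n,at_z(n,k,.094),at_z(n,h,.052),at_z(n,p,.078))
# marker, bottles
print(at_z("top",(461,300),.0),at_z("side",(217,411),0),at_z("side",(208,353),.128), at_z("side",(371,239),.165),at_z("top",(280,294),.1))
E
```

```text
top [0.49267308 0.10141693 0.094     ] [ 0.44597611 -0.15925854  0.052     ] [ 0.45080658 -0.08672275  0.078     ]
side [0.49415556 0.10056309 0.094     ] [ 0.44752281 -0.16258445  0.052     ] [ 0.45355286 -0.08767698  0.078     ]
[ 0.3647271  -0.29915951  0.        ] [ 0.35274344 -0.28532279  0.        ] [ 0.35509024 -0.27607776  0.128     ] [ 0.60208515 -0.07222703  0.165     ] [0.38788987 0.12672594 0.1       ]
```

Call:
{"name": "drive_tool", "arguments": {
  "deltas": [
    {"dz":-0.04},
    {"dz":-0.08},
    {"dx":0.03,"dy":0.024,"dz":-0.1,"wz":-2},
    {"dx":0.06,"dy":0.048,"dz":-0.1,"wz":-4},
    {"dx":0.09,"dy":0.072,"dz":-0.1,"wz":-6},
    {"dx":0.12,"dy":0.096,"dz":-0.1,"wz":-8},
    {"dx":0.15,"dy":0.12,"dz":-0.1,"wz":-10},
    {"dx":0.18,"dy":0.144,"dz":-0.1,"wz":-12},
    {"dx":0.21,"dy":0.168,"dz":-0.1,"wz":-14},
    {"dx":0.24,"dy":0.192,"dz":-0.1,"wz":-16},
    {"dx":0.27,"dy":0.216,"dz":-0.1,"wz":-18},
    {"dx":0.3,"dy":0.24,"dz":-0.09,"wz":-20},
    {"dx":0.33,"dy":0.264,"dz":-0.08,"wz":-20.7},
    {"dx":0.36,"dy":0.288,"dz":-0.06,"wz":-20.7},
    {"dx":0.39,"dy":0.312,"dz":-0.04,"wz":-20.7},
    {"dx":0.404,"dy":0.324,"dz":-0.03,"wz":-20.7},
    {"dx":0.404,"dy":0.324,"dz":-0.03,"wz":-20.7},
    {"dx":0.404,"dy":0.324,"dz":-0.03,"wz":-20.7}
  ]
}}

```text
schema error: expected keys dx, dy, dz, wx, wy, wz
```

```bash
python3 - <<'E'
from h import *
s=r.sense();im=cams.capture("wrist");cv2.imwrite("pics/w1.png",im[:,:,::-1]);print(s["time_s"],s["tcp_pos"],s["ee_rot"],s["wrist_force"])
import pickle;pickle.dump(s,open("w1.pkl","wb"))
print(proj((.4935,.101,.094),s))
E
```

```text
0.15 [0.26363145 0.56617782 0.22169806] [[ 9.06484556e-01 -4.22238546e-01 -6.00103178e-04]
 [-4.22238953e-01 -9.06483168e-01 -1.59137880e-03]
 [ 1.27958042e-04  1.69594725e-03 -9.99998554e-01]] [-0.1791033   0.36053923  0.03731008]
[1009.74990777 -627.65366926]
```

View pics/w1.png

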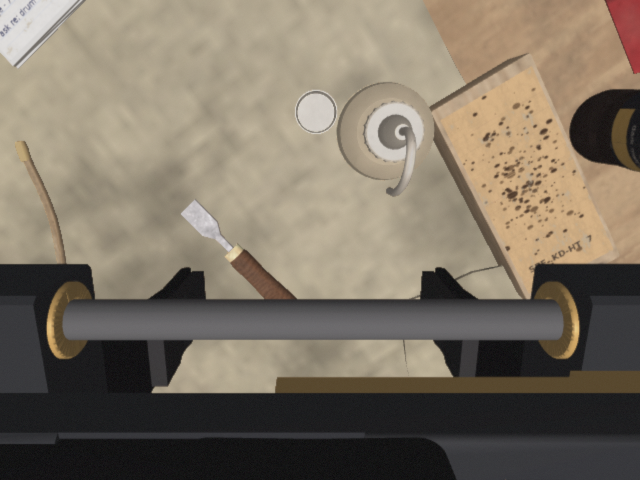

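Call:
{"name": "drive_tool", "arguments": {
  "deltas": [
    {"dx":0,"dy":0,"dz":-0.04,"wx":0,"wy":0,"wz":0},
    {"dx":0,"dy":0,"dz":-0.08,"wx":0,"wy":0,"wz":0},
    {"dx":0.03,"dy":0.024,"dz":-0.1,"wx":0,"wy":0,"wz":-2},
    {"dx":0.06,"dy":0.048,"dz":-0.1,"wx":0,"wy":0,"wz":-4},
    {"dx":0.09,"dy":0.072,"dz":-0.1,"wx":0,"wy":0,"wz":-6},
    {"dx":0.12,"dy":0.096,"dz":-0.1,"wx":0,"wy":0,"wz":-8},
    {"dx":0.15,"dy":0.12,"dz":-0.1,"wx":0,"wy":0,"wz":-10},
    {"dx":0.18,"dy":0.144,"dz":-0.1,"wx":0,"wy":0,"wz":-12},
    {"dx":0.21,"dy":0.168,"dz":-0.1,"wx":0,"wy":0,"wz":-14},
    {"dx":0.24,"dy":0.192,"dz":-0.1,"wx":0,"wy":0,"wz":-16},
    {"dx":0.27,"dy":0.216,"dz":-0.1,"wx":0,"wy":0,"wz":-18},
    {"dx":0.3,"dy":0.24,"dz":-0.09,"wx":0,"wy":0,"wz":-20},
    {"dx":0.33,"dy":0.264,"dz":-0.08,"wx":0,"wy":0,"wz":-20.7},
    {"dx":0.36,"dy":0.288,"dz":-0.06,"wx":0,"wy":0,"wz":-20.7},
    {"dx":0.39,"dy":0.312,"dz":-0.04,"wx":0,"wy":0,"wz":-20.7},
    {"dx":0.404,"dy":0.324,"dz":-0.03,"wx":0,"wy":0,"wz":-20.7},
    {"dx":0.404,"dy":0.324,"dz":-0.03,"wx":0,"wy":0,"wz":-20.7},
    {"dx":0.404,"dy":0.324,"dz":-0.03,"wx":0,"wy":0,"wz":-20.7}
  ]
}}

```text
time_s: 2.0
tcp_pos: [0.4933, 0.1021, 0.2525]
ee_rot: [[0.997, -0.075, -0.0], [-0.075, -0.997, -0.0], [-0.0, 0.0, -1.0]]
wrist_force: [0.1, -0.3, 0.8]
gripper_width: 1.001
```

```bash
python3 - <<'E'
from h import *
s=r.sense();im=cams.capture("wrist");cv2.imwrite("pics/w2.png",im[:,:,::-1]);print(s["time_s"],s["tcp_pos"],s["ee_rot"],s["wrist_force"])
import pickle;pickle.dump(s,open("w2.pkl","wb"))
print(proj((.4935,.101,.094),s))
E
```

```text
2.0 [0.49334369 0.10210885 0.25251495] [[ 9.97154603e-01 -7.53834170e-02 -1.95295729e-04]
 [-7.53834495e-02 -9.97154606e-01 -1.65220657e-04]
 [-1.82285138e-04  1.79472604e-04 -9.99999967e-01]] [ 0.06106947 -0.26345452  0.77564404]
[312.23895469 212.75451917]
```

View pics/w2.png

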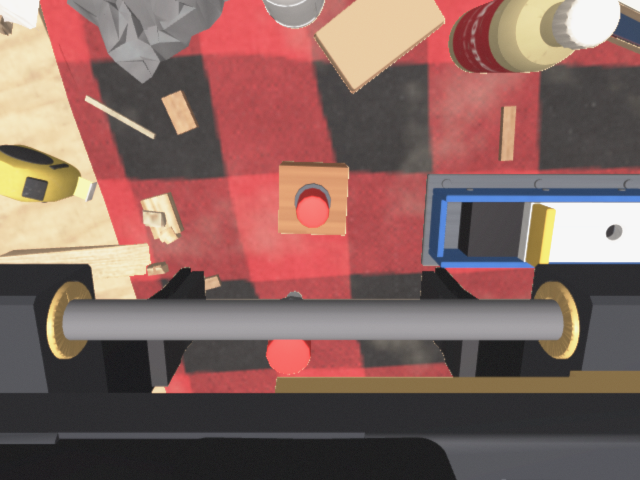

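The wrist picture shows the knob top at about (313,210), the hole at (614,232) and the look-alike at (288,355). I'll refine the knob position and work out the descent.

```bash
python3 - <<'E'
from h import *
import pickle
s=pickle.load(open("w2.pkl","rb"));im=cv2.imread("pics/w2.png")
hsv=cv2.cvtColor(im,cv2.COLOR_BGR2HSV)
sub=im[150:245,270:360].astype(int)
m=((sub[:,:,2]>200)&(sub[:,:,1]<90)).astype(np.uint8)
n,l,st,c=cv2.connectedComponentsWithStats(m);i=1+st[1:,4].argmax();print(st[i],c[i]+[270,150])
# top disc: circle; enclosing
ys,xs=np.where(l==i);print(cv2.minEnclosingCircle(np.c_[xs,ys].astype(np.float32)))
a=cv2.resize(im[150:245,270:360],None,fx=6,fy=6);cv2.imwrite("pics/c3.png",a)
b=cv2.resize(im[160:290,420:640],None,fx=3.6,fy=3.6,interpolation=cv2.INTER_CUBIC);cv2.imwrite("pics/c4.png",b)
E
```

```text
[68 85 10  7 36] [343.19444444 238.19444444]
((72.5, 88.5), 5.147915363311768)
```

View pics/c3.png

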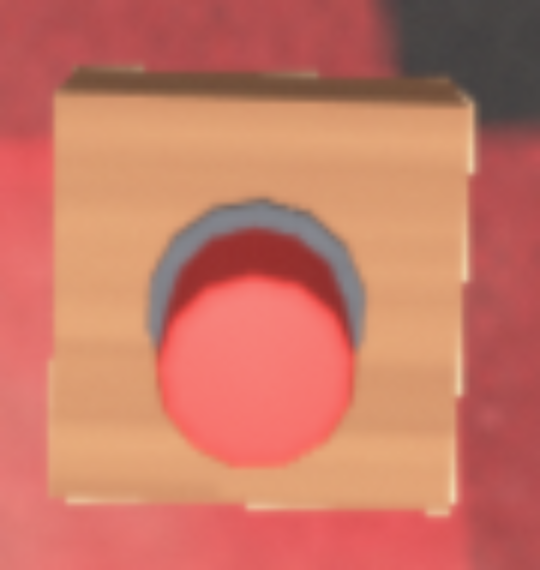

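View pics/c4.png

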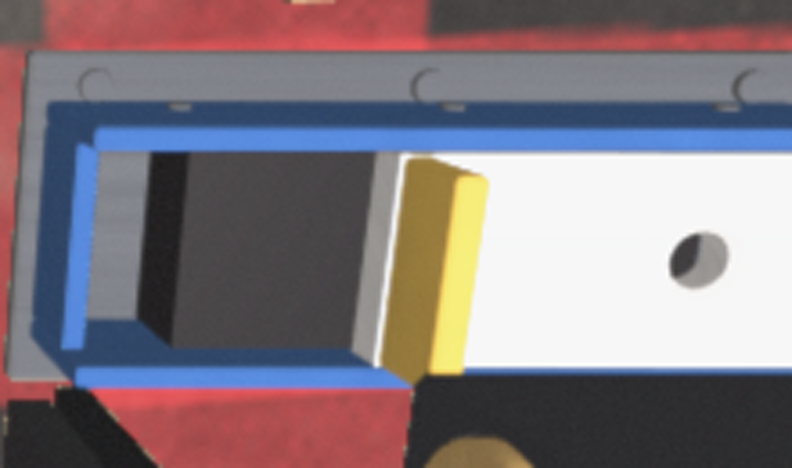

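```bash
python3 - <<'E'
from h import *
import pickle
s=pickle.load(open("w2.pkl","rb"))
k=at_z("wrist",(312.8,211.8),.094,s);h=at_z("wrist",(614.2,232.2),.052,s);p=at_z("wrist",(548,236.4),.078,s)
print(k,h,p,p-h)
# wall edge lines at z=.052 : outer upper edge wall bottom boundary
for uv in [(95,128),(792,128),(80,387),(410,387),(150,152),(792,152)]:
    print(at_z("wrist",(uv[0]/3.6+420,uv[1]/3.6+160),.052,s))
t=r.sense()
print(move((k[0],k[1],.072-.0187),t))
E
```

```text
[0.49420879 0.10051727 0.094     ] [ 0.44762877 -0.16019491  0.052     ] [ 0.45618442 -0.08844408  0.078     ] [0.00855566 0.07175083 0.026     ]
[ 0.49111513 -0.01385934  0.052     ]
[ 0.47865158 -0.17905427  0.052     ]
[ 0.4263507  -0.01025348  0.052     ]
[ 0.42018004 -0.09185343  0.052     ]
[ 0.48432985 -0.02694925  0.052     ]
[ 0.47280244 -0.17970513  0.052     ]
[0.00077085 0.0022278  0.19972537]
```

Call:
{"name": "drive_tool", "arguments": {
  "deltas": [
    {"dx":0.001,"dy":0.002,"dz":0.04,"wx":0,"wy":0,"wz":0},
    {"dx":0.001,"dy":0.002,"dz":0.08,"wx":0,"wy":0,"wz":0},
    {"dx":0.001,"dy":0.002,"dz":0.115,"wx":0,"wy":0,"wz":0},
    {"dx":0.001,"dy":0.002,"dz":0.14,"wx":0,"wy":0,"wz":0},
    {"dx":0.001,"dy":0.002,"dz":0.16,"wx":0,"wy":0,"wz":0},
    {"dx":0.001,"dy":0.002,"dz":0.18,"wx":0,"wy":0,"wz":0},
    {"dx":0.001,"dy":0.002,"dz":0.19,"wx":0,"wy":0,"wz":0},
    {"dx":0.001,"dy":0.002,"dz":0.198,"wx":0,"wy":0,"wz":0},
    {"dx":0.001,"dy":0.002,"dz":0.198,"wx":0,"wy":0,"wz":0},
    {"dx":0.001,"dy":0.002,"dz":0.198,"wx":0,"wy":0,"wz":0}
  ]
}}

```text
time_s: 3.05
tcp_pos: [0.4948, 0.1008, 0.0553]
ee_rot: [[0.997, -0.074, 0.002], [-0.074, -0.997, 0.001], [0.002, -0.001, -1.0]]
wrist_force: [-0.2, 0.3, 0.0]
gripper_width: 0.997
```

```bash
python3 - <<'E'
from h import *
s=r.sense();im=cams.capture("wrist");cv2.imwrite("pics/w3.png",im[:,:,::-1]);print(s["time_s"],s["tcp_pos"],s["wrist_force"])
E
```

```text
3.05 [0.49475992 0.10080472 0.0553342 ] [-0.18014016  0.30901825  0.04180295]
```

View pics/w3.png

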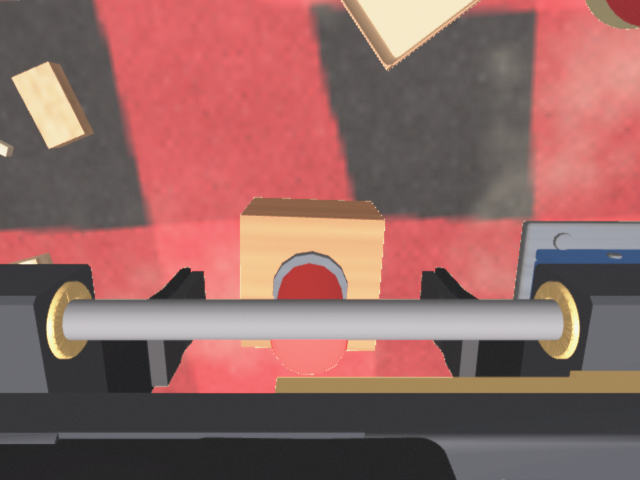

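The knob is centred between the fingers at (310,330). Closing on it.

Call:
{"name": "drive_tool", "arguments": {
  "deltas": [
    {"dx":0,"dy":0,"dz":0,"wx":0,"wy":0,"wz":0},
    {"dx":0,"dy":0,"dz":0,"wx":0,"wy":0,"wz":0},
    {"dx":0,"dy":0,"dz":0,"wx":0,"wy":0,"wz":0},
    {"dx":0,"dy":0,"dz":0,"wx":0,"wy":0,"wz":0},
    {"dx":0,"dy":0,"dz":0,"wx":0,"wy":0,"wz":0},
    {"dx":0,"dy":0,"dz":0,"wx":0,"wy":0,"wz":0},
    {"dx":0,"dy":0,"dz":0,"wx":0,"wy":0,"wz":0},
    {"dx":0,"dy":0,"dz":0,"wx":0,"wy":0,"wz":0}
  ],
  "gripper": 0
}}

```text
time_s: 3.9
tcp_pos: [0.4941, 0.1003, 0.0545]
ee_rot: [[0.997, -0.074, -0.0], [-0.074, -0.997, -0.0], [-0.0, 0.0, -1.0]]
wrist_force: [-0.1, -0.3, 0.5]
gripper_width: 0.362
```

Call:
{"name": "drive_tool", "arguments": {
  "deltas": [
    {"dx":0,"dy":0,"dz":0,"wx":0,"wy":0,"wz":0},
    {"dx":0,"dy":0,"dz":0,"wx":0,"wy":0,"wz":0},
    {"dx":0,"dy":0,"dz":0,"wx":0,"wy":0,"wz":0},
    {"dx":0,"dy":0,"dz":0,"wx":0,"wy":0,"wz":0}
  ]
}}

```text
time_s: 4.3
tcp_pos: [0.4941, 0.1003, 0.0545]
ee_rot: [[0.997, -0.074, 0.0], [-0.074, -0.997, 0.0], [0.0, -0.0, -1.0]]
wrist_force: [0.3, -0.8, -0.7]
gripper_width: 0.287
```

Call:
{"name": "drive_tool", "arguments": {
  "deltas": [
    {"dx":0,"dy":0,"dz":-0.01,"wx":0,"wy":0,"wz":0},
    {"dx":0,"dy":0,"dz":-0.025,"wx":0,"wy":0,"wz":0},
    {"dx":0,"dy":0,"dz":-0.045,"wx":0,"wy":0,"wz":0},
    {"dx":0,"dy":0,"dz":-0.065,"wx":0,"wy":0,"wz":0},
    {"dx":0,"dy":0,"dz":-0.085,"wx":0,"wy":0,"wz":0},
    {"dx":0,"dy":0,"dz":-0.1,"wx":0,"wy":0,"wz":0},
    {"dx":0,"dy":0,"dz":-0.11,"wx":0,"wy":0,"wz":0},
    {"dx":0,"dy":0,"dz":-0.11,"wx":0,"wy":0,"wz":0},
    {"dx":0,"dy":0,"dz":-0.11,"wx":0,"wy":0,"wz":0}
  ]
}}

```text
time_s: 5.2
tcp_pos: [0.4936, 0.1001, 0.1642]
ee_rot: [[0.997, -0.075, -0.001], [-0.075, -0.997, -0.0], [-0.001, 0.0, -1.0]]
wrist_force: [-0.6, 0.4, -0.4]
gripper_width: 0.29
```

```bash
python3 - <<'E'
from h import *
s=r.sense();print(s["time_s"],s["tcp_pos"],s["wrist_force"])
for n in ("wrist","side"):
    im=cams.capture(n);cv2.imwrite(f"pics/{n}4.png",im[:,:,::-1])
# 50mm short of hole in +y jig direction for a look
h=np.array([.4473,-.160]);ax=np.array([.0753,.9972])
print(move((*(h+ax*.0),s["tcp_pos"][2]),s))
im=cv2.imread("pics/side4.png");cv2.imwrite("pics/c5.png",cv2.resize(im[120:320,230:370],None,fx=3,fy=3,interpolation=cv2.INTER_CUBIC))
E
```

```text
5.2 [0.49358329 0.10005758 0.16419412] [-0.56831595  0.37018706 -0.43426297]
[-2.67096681e-02  2.62790180e-01  7.12856619e-05]
```

View pics/wrist4.png

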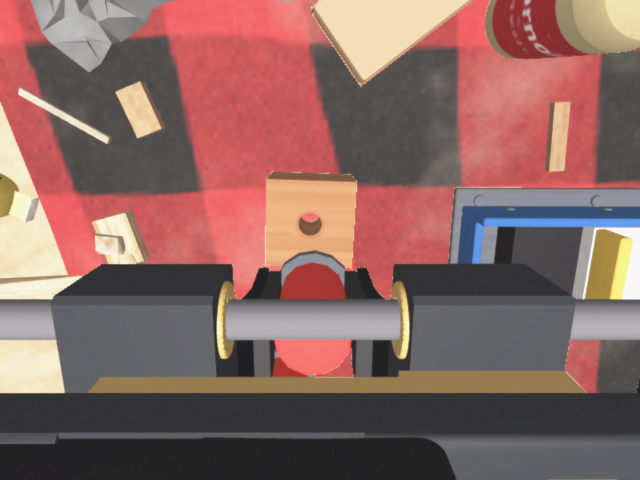

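View pics/c5.png

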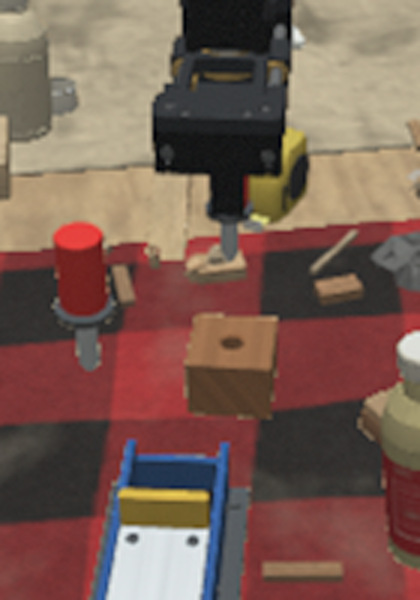

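Call:
{"name": "drive_tool", "arguments": {
  "deltas": [
    {"dx":-0.001,"dy":0.01,"dz":0,"wx":0,"wy":0,"wz":0},
    {"dx":-0.003,"dy":0.03,"dz":0,"wx":0,"wy":0,"wz":0},
    {"dx":-0.006,"dy":0.06,"dz":0,"wx":0,"wy":0,"wz":0},
    {"dx":-0.009,"dy":0.09,"dz":0,"wx":0,"wy":0,"wz":0},
    {"dx":-0.012,"dy":0.12,"dz":0,"wx":0,"wy":0,"wz":0},
    {"dx":-0.015,"dy":0.15,"dz":0,"wx":0,"wy":0,"wz":0},
    {"dx":-0.018,"dy":0.18,"dz":0,"wx":0,"wy":0,"wz":0},
    {"dx":-0.021,"dy":0.21,"dz":0,"wx":0,"wy":0,"wz":0},
    {"dx":-0.025,"dy":0.24,"dz":0,"wx":0,"wy":0,"wz":0},
    {"dx":-0.027,"dy":0.255,"dz":0,"wx":0,"wy":0,"wz":0},
    {"dx":-0.027,"dy":0.263,"dz":0,"wx":0,"wy":0,"wz":0},
    {"dx":-0.027,"dy":0.263,"dz":0.01,"wx":0,"wy":0,"wz":0},
    {"dx":-0.027,"dy":0.263,"dz":0.03,"wx":0,"wy":0,"wz":0},
    {"dx":-0.027,"dy":0.263,"dz":0.045,"wx":0,"wy":0,"wz":0},
    {"dx":-0.027,"dy":0.263,"dz":0.045,"wx":0,"wy":0,"wz":0},
    {"dx":-0.027,"dy":0.263,"dz":0.045,"wx":0,"wy":0,"wz":0},
    {"dx":-0.027,"dy":0.263,"dz":0.045,"wx":0,"wy":0,"wz":0}
  ]
}}

```text
time_s: 7.0
tcp_pos: [0.4484, -0.1597, 0.1201]
ee_rot: [[0.997, -0.073, 0.001], [-0.073, -0.997, -0.0], [0.001, 0.0, -1.0]]
wrist_force: [-0.5, -0.6, -1.0]
gripper_width: 0.291
```

```bash
python3 - <<'E'
from h import *
s=r.sense();print(s["time_s"],s["tcp_pos"],s["wrist_force"])
for n in ("wrist","side","top"):
    im=cams.capture(n);cv2.imwrite(f"pics/{n}5.png",im[:,:,::-1])
im=cv2.imread("pics/side5.png");cv2.imwrite("pics/c6.png",cv2.resize(im[220:370,220:360],None,fx=4,fy=4,interpolation=cv2.INTER_CUBIC))
im=cv2.imread("pics/top5.png");cv2.imwrite("pics/c7.png",cv2.resize(im[215:315,320:440],None,fx=5,fy=5,interpolation=cv2.INTER_CUBIC))
E
```

```text
7.0 [ 0.44835494 -0.15970583  0.1201396 ] [-0.49529362 -0.64747757 -1.028487  ]
```

View pics/wrist5.png

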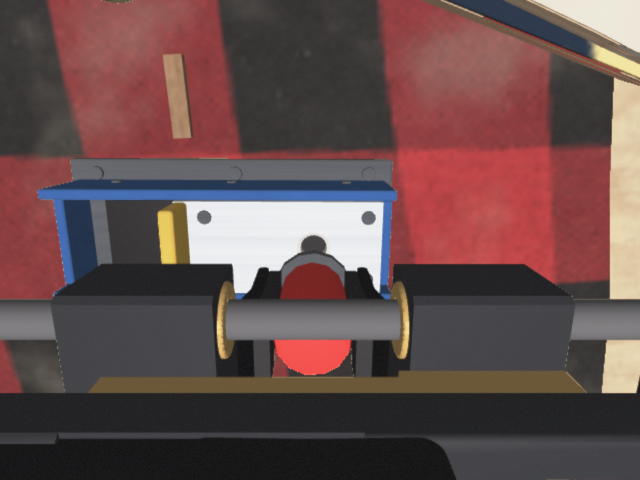

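View pics/c6.png

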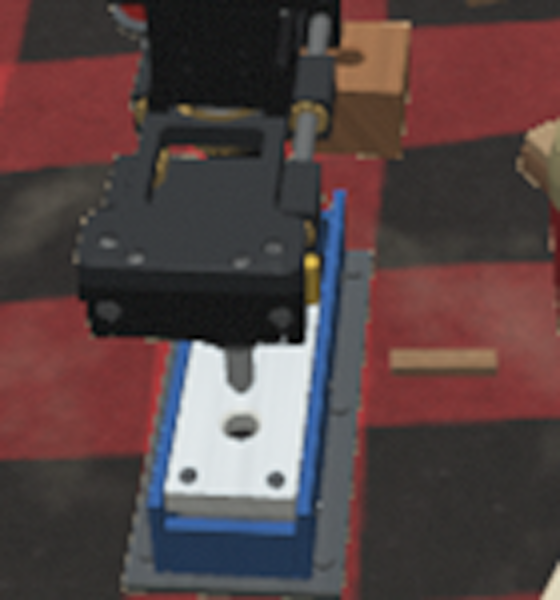

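View pics/c7.png

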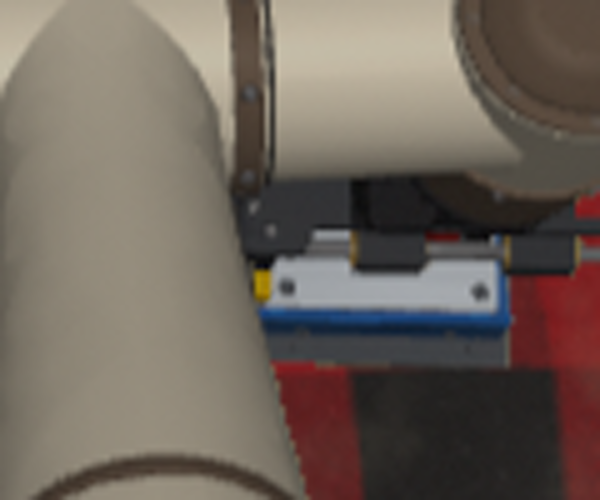

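```bash
python3 - <<'E'
from h import *
s=r.sense();print(s["tcp_pos"])
tz=s["tcp_pos"][2]-.0475
t=at_z("side",(280,317.4),tz);h=at_z("side",(280.3,326.4),.052)
print(tz,"side tip",t,"hole",h,"tool delta",np.asarray(s["ee_rot"]).T@(h-t))
print("wrist hole",at_z("wrist",(313.5,245),.052,s))
im=cv2.imread("pics/side5.png");cv2.imwrite("pics/c8.png",cv2.resize(im[300:340,260:305],None,fx=14,fy=14,interpolation=cv2.INTER_CUBIC))
im=cv2.imread("pics/wrist5.png");cv2.imwrite("pics/c9.png",cv2.resize(im[225:285,265:360],None,fx=8,fy=8,interpolation=cv2.INTER_CUBIC))
E
```

```text
[ 0.44814154 -0.15987753  0.12022909]
0.07272909331162349 side tip [ 0.44792045 -0.16157974  0.07272909] hole [ 0.44753135 -0.16280415  0.052     ] tool delta [-0.00033022  0.00125109  0.02072852]
wrist hole [ 0.44876412 -0.16168411  0.052     ]
```

View pics/c8.png

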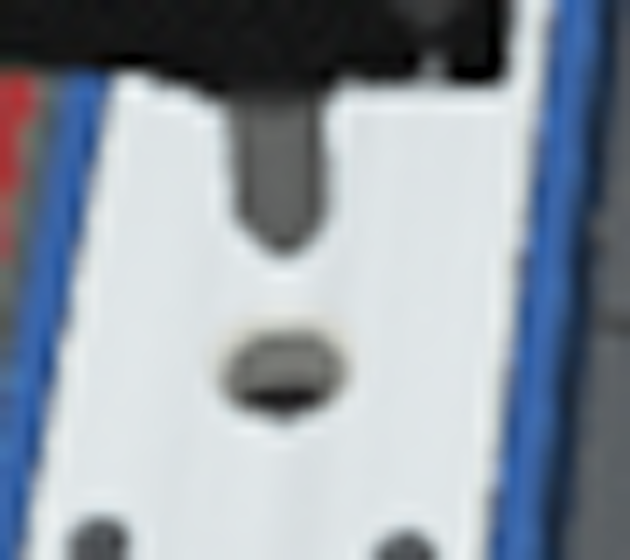

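View pics/c9.png

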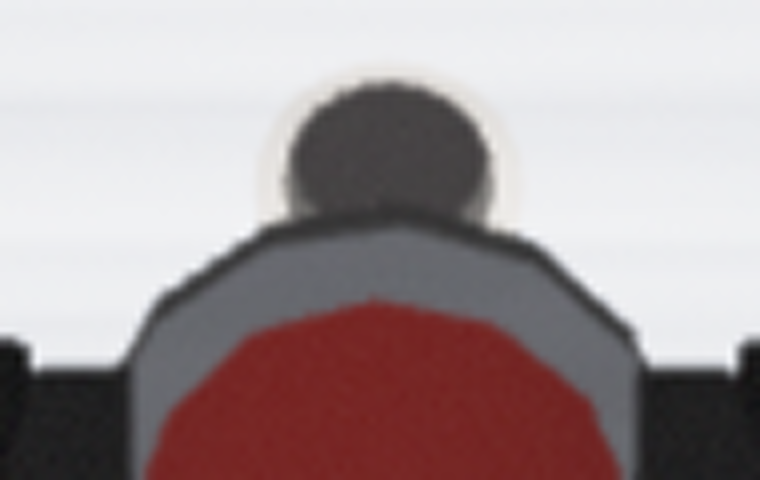

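The side crop shows the pin tip at (280.2,317.7) and the hole at (280.2,326.6), so the hole is about 1 mm further along tool +y. The wrist crop agrees. I'll lower the tip into the hole.

Call:
{"name": "drive_tool", "arguments": {
  "deltas": [
    {"dx":0,"dy":0.001,"dz":0.006,"wx":0,"wy":0,"wz":0},
    {"dx":0,"dy":0.001,"dz":0.012,"wx":0,"wy":0,"wz":0},
    {"dx":0,"dy":0.001,"dz":0.017,"wx":0,"wy":0,"wz":0},
    {"dx":0,"dy":0.001,"dz":0.02,"wx":0,"wy":0,"wz":0},
    {"dx":0,"dy":0.001,"dz":0.022,"wx":0,"wy":0,"wz":0},
    {"dx":0,"dy":0.001,"dz":0.024,"wx":0,"wy":0,"wz":0},
    {"dx":0,"dy":0.001,"dz":0.024,"wx":0,"wy":0,"wz":0}
  ]
}}

```text
time_s: 7.85
tcp_pos: [0.4474, -0.161, 0.0953]
ee_rot: [[0.997, -0.074, -0.0], [-0.074, -0.997, 0.0], [-0.0, 0.0, -1.0]]
wrist_force: [-0.3, -0.1, -0.6]
gripper_width: 0.291
```

```bash
python3 - <<'E'
from h import *
s=r.sense();print(s["time_s"],s["tcp_pos"],s["wrist_force"],s["moment"])
im=cams.capture("side");im=im[:,:,::-1];cv2.imwrite("pics/c10.png",cv2.resize(im[290:350,245:320],None,fx=8,fy=8,interpolation=cv2.INTER_CUBIC))
E
```

```text
7.85 [ 0.4474353  -0.16099799  0.09530484] [-0.32851992 -0.12310597 -0.61274728] [ 0.00037689  0.0522343  -0.04028334]
```

View pics/c10.png

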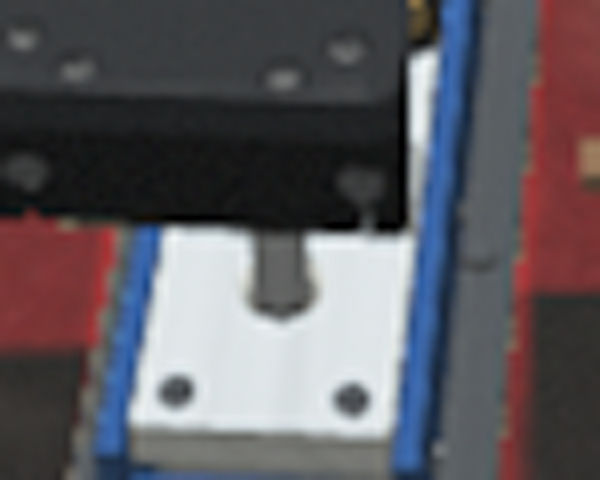

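Call:
{"name": "drive_tool", "arguments": {
  "deltas": [
    {"dx":0,"dy":0,"dz":0.002,"wx":0,"wy":0,"wz":0},
    {"dx":0,"dy":0,"dz":0.004,"wx":0,"wy":0,"wz":0},
    {"dx":0,"dy":0,"dz":0.006,"wx":0,"wy":0,"wz":0},
    {"dx":0,"dy":0,"dz":0.008,"wx":0,"wy":0,"wz":0},
    {"dx":0,"dy":0,"dz":0.009,"wx":0,"wy":0,"wz":0},
    {"dx":0,"dy":0,"dz":0.0095,"wx":0,"wy":0,"wz":0},
    {"dx":0,"dy":0,"dz":0.0095,"wx":0,"wy":0,"wz":0}
  ]
}}

```text
time_s: 8.6
tcp_pos: [0.4475, -0.161, 0.086]
ee_rot: [[0.997, -0.074, -0.0], [-0.074, -0.997, -0.0], [-0.0, 0.0, -1.0]]
wrist_force: [-0.2, -0.5, -1.7]
gripper_width: 0.289
```

Call:
{"name": "drive_tool", "arguments": {
  "deltas": [
    {"dx":0,"dy":0,"dz":0.0005,"wx":0,"wy":0,"wz":0},
    {"dx":0,"dy":0,"dz":0.001,"wx":0,"wy":0,"wz":0},
    {"dx":0,"dy":0,"dz":0.0015,"wx":0,"wy":0,"wz":0},
    {"dx":0,"dy":0,"dz":0.0015,"wx":0,"wy":0,"wz":0}
  ]
}}

```text
time_s: 9.0
tcp_pos: [0.4475, -0.161, 0.0845]
ee_rot: [[0.997, -0.074, -0.0], [-0.074, -0.997, 0.0], [-0.0, -0.0, -1.0]]
wrist_force: [-0.2, 0.2, 0.3]
gripper_width: 0.294
```

Call:
{"name": "drive_tool", "arguments": {
  "deltas": [
    {"dx":0,"dy":0,"dz":0.0003,"wx":0,"wy":0,"wz":0},
    {"dx":0,"dy":0,"dz":0.0006,"wx":0,"wy":0,"wz":0},
    {"dx":0,"dy":0,"dz":0.0006,"wx":0,"wy":0,"wz":0}
  ]
}}

```text
time_s: 9.3
tcp_pos: [0.4475, -0.161, 0.0839]
ee_rot: [[0.997, -0.074, -0.0], [-0.074, -0.997, -0.0], [-0.0, 0.0, -1.0]]
wrist_force: [0.4, -0.6, -0.4]
gripper_width: 0.29
```

Call:
{"name": "drive_tool", "arguments": {
  "deltas": [
    {"dx":0,"dy":0,"dz":0.0003,"wx":0,"wy":0,"wz":0},
    {"dx":0,"dy":0,"dz":0.0005,"wx":0,"wy":0,"wz":0},
    {"dx":0,"dy":0,"dz":0.0005,"wx":0,"wy":0,"wz":0}
  ]
}}

```text
time_s: 9.6
tcp_pos: [0.4476, -0.161, 0.0835]
ee_rot: [[0.997, -0.074, 0.0], [-0.074, -0.997, -0.0], [0.0, -0.0, -1.0]]
wrist_force: [0.2, 0.5, -0.9]
gripper_width: 0.288
```

Call:
{"name": "drive_tool", "arguments": {
  "deltas": [
    {"dx":0,"dy":0,"dz":0.0003,"wx":0,"wy":0,"wz":0},
    {"dx":0,"dy":0,"dz":0.0005,"wx":0,"wy":0,"wz":0},
    {"dx":0,"dy":0,"dz":0.0005,"wx":0,"wy":0,"wz":0}
  ]
}}

```text
time_s: 9.9
tcp_pos: [0.4477, -0.161, 0.0834]
ee_rot: [[0.997, -0.074, 0.0], [-0.074, -0.997, -0.0], [0.0, 0.0, -1.0]]
wrist_force: [-0.8, 1.2, 3.7]
gripper_width: 0.291
```

Call:
{"name": "drive_tool", "arguments": {
  "deltas": [
    {"dx":0,"dy":0,"dz":0.0003,"wx":0,"wy":0,"wz":0},
    {"dx":0,"dy":0,"dz":0.0004,"wx":0,"wy":0,"wz":0},
    {"dx":0,"dy":0,"dz":0.0004,"wx":0,"wy":0,"wz":0}
  ]
}}

```text
time_s: 10.2
tcp_pos: [0.4478, -0.1611, 0.0833]
ee_rot: [[0.997, -0.074, 0.001], [-0.074, -0.997, -0.0], [0.001, 0.0, -1.0]]
wrist_force: [-2.3, 1.5, 6.5]
gripper_width: 0.292
```

Contact is felt at TCP z 0.0834 with about 6.5 N down. Now I slide towards +y of the jig (tool −y) with this light preload, watching z and the force.

Call:
{"name": "drive_tool", "arguments": {
  "deltas": [
    {"dx":0,"dy":-0.001,"dz":0,"wx":0,"wy":0,"wz":0},
    {"dx":0,"dy":-0.002,"dz":0,"wx":0,"wy":0,"wz":0},
    {"dx":0,"dy":-0.003,"dz":0,"wx":0,"wy":0,"wz":0},
    {"dx":0,"dy":-0.004,"dz":0,"wx":0,"wy":0,"wz":0}
  ]
}}

```text
time_s: 10.6
tcp_pos: [0.4484, -0.1579, 0.0833]
ee_rot: [[0.997, -0.073, 0.001], [-0.073, -0.997, -0.002], [0.001, 0.002, -1.0]]
wrist_force: [-1.6, -3.9, 4.9]
gripper_width: 0.294
```

Call:
{"name": "drive_tool", "arguments": {
  "deltas": [
    {"dx":0,"dy":-0.001,"dz":0,"wx":0,"wy":0,"wz":0},
    {"dx":0,"dy":-0.002,"dz":0,"wx":0,"wy":0,"wz":0},
    {"dx":0,"dy":-0.003,"dz":0,"wx":0,"wy":0,"wz":0},
    {"dx":0,"dy":-0.004,"dz":0,"wx":0,"wy":0,"wz":0}
  ]
}}

```text
time_s: 11.0
tcp_pos: [0.4487, -0.1539, 0.0833]
ee_rot: [[0.997, -0.074, 0.001], [-0.074, -0.997, -0.002], [0.001, 0.002, -1.0]]
wrist_force: [-1.1, -4.6, 5.7]
gripper_width: 0.294
```

Call:
{"name": "drive_tool", "arguments": {
  "deltas": [
    {"dx":0,"dy":-0.001,"dz":0,"wx":0,"wy":0,"wz":0},
    {"dx":0,"dy":-0.002,"dz":0,"wx":0,"wy":0,"wz":0},
    {"dx":0,"dy":-0.003,"dz":0,"wx":0,"wy":0,"wz":0},
    {"dx":0,"dy":-0.004,"dz":0,"wx":0,"wy":0,"wz":0}
  ]
}}

```text
time_s: 11.4
tcp_pos: [0.449, -0.1499, 0.0833]
ee_rot: [[0.997, -0.074, 0.001], [-0.074, -0.997, -0.002], [0.001, 0.002, -1.0]]
wrist_force: [-1.4, -4.6, 5.5]
gripper_width: 0.289
```

```bash
python3 - <<'E'
from h import *
im=cams.capture("side");im=im[:,:,::-1];cv2.imwrite("pics/c11.png",cv2.resize(im[260:380,225:335],None,fx=5,fy=5,interpolation=cv2.INTER_CUBIC))
E
```

```text
(no output)
```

View pics/c11.png

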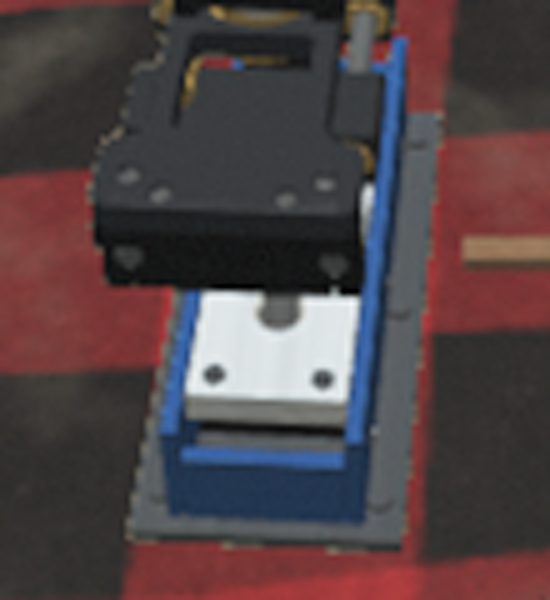

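The carriage is following: a gap has opened at its −y end and the pin is in the hole at about crop (280,310). I'll go on sliding.

Call:
{"name": "drive_tool", "arguments": {
  "deltas": [
    {"dx":0,"dy":-0.001,"dz":0,"wx":0,"wy":0,"wz":0},
    {"dx":0,"dy":-0.002,"dz":0,"wx":0,"wy":0,"wz":0},
    {"dx":0,"dy":-0.003,"dz":0,"wx":0,"wy":0,"wz":0},
    {"dx":0,"dy":-0.004,"dz":0,"wx":0,"wy":0,"wz":0}
  ]
}}

```text
time_s: 11.85
tcp_pos: [0.4493, -0.1459, 0.0833]
ee_rot: [[0.997, -0.074, 0.001], [-0.074, -0.997, -0.002], [0.001, 0.002, -1.0]]
wrist_force: [-1.0, -4.2, 5.9]
gripper_width: 0.294
```

Call:
{"name": "drive_tool", "arguments": {
  "deltas": [
    {"dx":0,"dy":-0.001,"dz":0,"wx":0,"wy":0,"wz":0},
    {"dx":0,"dy":-0.002,"dz":0,"wx":0,"wy":0,"wz":0},
    {"dx":0,"dy":-0.003,"dz":0,"wx":0,"wy":0,"wz":0}
  ]
}}

```text
time_s: 12.15
tcp_pos: [0.4496, -0.1429, 0.0833]
ee_rot: [[0.997, -0.074, 0.001], [-0.074, -0.997, -0.002], [0.001, 0.002, -1.0]]
wrist_force: [-0.6, -4.3, 5.4]
gripper_width: 0.291
```

Call:
{"name": "drive_tool", "arguments": {
  "deltas": [
    {"dx":0,"dy":-0.001,"dz":0,"wx":0,"wy":0,"wz":0},
    {"dx":0,"dy":-0.002,"dz":0,"wx":0,"wy":0,"wz":0},
    {"dx":0,"dy":-0.003,"dz":0,"wx":0,"wy":0,"wz":0}
  ]
}}

```text
time_s: 12.45
tcp_pos: [0.4498, -0.1399, 0.0833]
ee_rot: [[0.997, -0.074, 0.001], [-0.074, -0.997, -0.002], [0.001, 0.002, -1.0]]
wrist_force: [-0.1, -4.6, 5.5]
gripper_width: 0.289
```

Call:
{"name": "drive_tool", "arguments": {
  "deltas": [
    {"dx":0,"dy":-0.001,"dz":0,"wx":0,"wy":0,"wz":0},
    {"dx":0,"dy":-0.002,"dz":0,"wx":0,"wy":0,"wz":0},
    {"dx":0,"dy":-0.003,"dz":0,"wx":0,"wy":0,"wz":0}
  ]
}}

```text
time_s: 12.75
tcp_pos: [0.45, -0.137, 0.0833]
ee_rot: [[0.997, -0.074, 0.001], [-0.074, -0.997, -0.002], [0.001, 0.002, -1.0]]
wrist_force: [0.1, -4.8, 5.4]
gripper_width: 0.292
```

Call:
{"name": "drive_tool", "arguments": {
  "deltas": [
    {"dx":0,"dy":-0.001,"dz":0,"wx":0,"wy":0,"wz":0},
    {"dx":0,"dy":-0.002,"dz":0,"wx":0,"wy":0,"wz":0},
    {"dx":0,"dy":-0.003,"dz":0,"wx":0,"wy":0,"wz":0}
  ]
}}

```text
time_s: 13.05
tcp_pos: [0.4502, -0.1339, 0.0833]
ee_rot: [[0.997, -0.074, 0.001], [-0.074, -0.997, -0.002], [0.001, 0.002, -1.0]]
wrist_force: [-0.3, -4.3, 5.1]
gripper_width: 0.289
```

Call:
{"name": "drive_tool", "arguments": {
  "deltas": [
    {"dx":0,"dy":-0.001,"dz":0,"wx":0,"wy":0,"wz":0},
    {"dx":0,"dy":-0.002,"dz":0,"wx":0,"wy":0,"wz":0},
    {"dx":0,"dy":-0.003,"dz":0,"wx":0,"wy":0,"wz":0}
  ]
}}

```text
time_s: 13.35
tcp_pos: [0.4505, -0.131, 0.0833]
ee_rot: [[0.997, -0.074, 0.001], [-0.074, -0.997, -0.002], [0.001, 0.002, -1.0]]
wrist_force: [-1.1, -4.8, 6.2]
gripper_width: 0.291
```

Call:
{"name": "drive_tool", "arguments": {
  "deltas": [
    {"dx":0,"dy":-0.001,"dz":0,"wx":0,"wy":0,"wz":0},
    {"dx":0,"dy":-0.002,"dz":0,"wx":0,"wy":0,"wz":0},
    {"dx":0,"dy":-0.003,"dz":0,"wx":0,"wy":0,"wz":0}
  ]
}}

```text
time_s: 13.65
tcp_pos: [0.4507, -0.128, 0.0833]
ee_rot: [[0.997, -0.074, 0.001], [-0.074, -0.997, -0.002], [0.001, 0.002, -1.0]]
wrist_force: [-1.6, -4.2, 6.0]
gripper_width: 0.29
```

Call:
{"name": "drive_tool", "arguments": {
  "deltas": [
    {"dx":0,"dy":-0.001,"dz":0,"wx":0,"wy":0,"wz":0},
    {"dx":0,"dy":-0.002,"dz":0,"wx":0,"wy":0,"wz":0},
    {"dx":0,"dy":-0.003,"dz":0,"wx":0,"wy":0,"wz":0}
  ]
}}

```text
time_s: 13.95
tcp_pos: [0.4509, -0.125, 0.0833]
ee_rot: [[0.997, -0.074, 0.001], [-0.074, -0.997, -0.002], [0.001, 0.002, -1.0]]
wrist_force: [-1.6, -4.4, 5.3]
gripper_width: 0.29
```

Call:
{"name": "drive_tool", "arguments": {
  "deltas": [
    {"dx":0,"dy":-0.001,"dz":0,"wx":0,"wy":0,"wz":0},
    {"dx":0,"dy":-0.002,"dz":0,"wx":0,"wy":0,"wz":0},
    {"dx":0,"dy":-0.003,"dz":0,"wx":0,"wy":0,"wz":0}
  ]
}}

```text
time_s: 14.25
tcp_pos: [0.4512, -0.122, 0.0833]
ee_rot: [[0.997, -0.074, 0.001], [-0.074, -0.997, -0.002], [0.001, 0.002, -1.0]]
wrist_force: [-0.7, -5.1, 5.4]
gripper_width: 0.293
```

Call:
{"name": "drive_tool", "arguments": {
  "deltas": [
    {"dx":0,"dy":-0.001,"dz":0,"wx":0,"wy":0,"wz":0},
    {"dx":0,"dy":-0.002,"dz":0,"wx":0,"wy":0,"wz":0},
    {"dx":0,"dy":-0.003,"dz":0,"wx":0,"wy":0,"wz":0}
  ]
}}

```text
time_s: 14.55
tcp_pos: [0.4514, -0.119, 0.0833]
ee_rot: [[0.997, -0.073, 0.001], [-0.073, -0.997, -0.002], [0.001, 0.001, -1.0]]
wrist_force: [-0.3, -4.1, 5.5]
gripper_width: 0.29
```

Call:
{"name": "drive_tool", "arguments": {
  "deltas": [
    {"dx":0,"dy":-0.001,"dz":0,"wx":0,"wy":0,"wz":0},
    {"dx":0,"dy":-0.002,"dz":0,"wx":0,"wy":0,"wz":0},
    {"dx":0,"dy":-0.003,"dz":0,"wx":0,"wy":0,"wz":0}
  ]
}}

```text
time_s: 14.85
tcp_pos: [0.4516, -0.116, 0.0833]
ee_rot: [[0.997, -0.074, 0.001], [-0.074, -0.997, -0.002], [0.001, 0.001, -1.0]]
wrist_force: [-1.3, -4.3, 6.1]
gripper_width: 0.288
```

Call:
{"name": "drive_tool", "arguments": {
  "deltas": [
    {"dx":0,"dy":-0.001,"dz":0,"wx":0,"wy":0,"wz":0},
    {"dx":0,"dy":-0.002,"dz":0,"wx":0,"wy":0,"wz":0},
    {"dx":0,"dy":-0.003,"dz":0,"wx":0,"wy":0,"wz":0}
  ]
}}

```text
time_s: 15.15
tcp_pos: [0.4518, -0.113, 0.0833]
ee_rot: [[0.997, -0.074, 0.001], [-0.074, -0.997, -0.002], [0.001, 0.001, -1.0]]
wrist_force: [-1.2, -3.4, 5.9]
gripper_width: 0.293
```

Call:
{"name": "drive_tool", "arguments": {
  "deltas": [
    {"dx":0,"dy":-0.001,"dz":0,"wx":0,"wy":0,"wz":0},
    {"dx":0,"dy":-0.002,"dz":0,"wx":0,"wy":0,"wz":0},
    {"dx":0,"dy":-0.003,"dz":0,"wx":0,"wy":0,"wz":0}
  ]
}}

```text
time_s: 15.45
tcp_pos: [0.452, -0.1099, 0.0832]
ee_rot: [[0.997, -0.074, 0.001], [-0.074, -0.997, -0.001], [0.001, 0.001, -1.0]]
wrist_force: [-0.8, -4.1, 3.8]
gripper_width: 0.291
```

Call:
{"name": "drive_tool", "arguments": {
  "deltas": [
    {"dx":0,"dy":-0.001,"dz":0,"wx":0,"wy":0,"wz":0},
    {"dx":0,"dy":-0.002,"dz":0,"wx":0,"wy":0,"wz":0},
    {"dx":0,"dy":-0.003,"dz":0,"wx":0,"wy":0,"wz":0}
  ]
}}

```text
time_s: 15.75
tcp_pos: [0.4513, -0.1059, 0.0821]
ee_rot: [[0.997, -0.075, -0.0], [-0.075, -0.997, 0.001], [-0.0, -0.001, -1.0]]
wrist_force: [0.9, -0.5, -0.7]
gripper_width: 0.293
```

The pin dropped: z fell from 0.0833 to 0.0821 and both forces vanished between y −0.110 and −0.106. I'll lower it a little and feel which way it is off centre.

Call:
{"name": "drive_tool", "arguments": {
  "deltas": [
    {"dx":0,"dy":-0.0005,"dz":0.0005,"wx":0,"wy":0,"wz":0},
    {"dx":0,"dy":-0.001,"dz":0.001,"wx":0,"wy":0,"wz":0},
    {"dx":0,"dy":-0.001,"dz":0.0015,"wx":0,"wy":0,"wz":0},
    {"dx":0,"dy":-0.001,"dz":0.002,"wx":0,"wy":0,"wz":0},
    {"dx":0,"dy":-0.001,"dz":0.002,"wx":0,"wy":0,"wz":0}
  ]
}}

```text
time_s: 16.25
tcp_pos: [0.4515, -0.105, 0.0803]
ee_rot: [[0.997, -0.075, -0.001], [-0.075, -0.997, 0.0], [-0.001, -0.0, -1.0]]
wrist_force: [0.5, -0.1, 0.2]
gripper_width: 0.287
```

Call:
{"name": "drive_tool", "arguments": {
  "deltas": [
    {"dx":0,"dy":0,"dz":0.0005,"wx":0,"wy":0,"wz":0},
    {"dx":0,"dy":0,"dz":0.001,"wx":0,"wy":0,"wz":0},
    {"dx":0,"dy":0,"dz":0.0015,"wx":0,"wy":0,"wz":0},
    {"dx":0,"dy":0,"dz":0.0015,"wx":0,"wy":0,"wz":0}
  ]
}}

```text
time_s: 16.65
tcp_pos: [0.4517, -0.1051, 0.079]
ee_rot: [[0.997, -0.074, -0.0], [-0.074, -0.997, 0.0], [-0.0, -0.0, -1.0]]
wrist_force: [0.2, 0.0, -0.2]
gripper_width: 0.289
```

Call:
{"name": "drive_tool", "arguments": {
  "deltas": [
    {"dx":0,"dy":0,"dz":0.0005,"wx":0,"wy":0,"wz":0},
    {"dx":0,"dy":0,"dz":0.001,"wx":0,"wy":0,"wz":0},
    {"dx":0,"dy":0,"dz":0.0015,"wx":0,"wy":0,"wz":0},
    {"dx":0,"dy":0,"dz":0.0015,"wx":0,"wy":0,"wz":0}
  ]
}}

```text
time_s: 17.05
tcp_pos: [0.452, -0.105, 0.0777]
ee_rot: [[0.997, -0.074, 0.001], [-0.074, -0.997, 0.0], [0.001, -0.0, -1.0]]
wrist_force: [-0.8, 0.7, -0.5]
gripper_width: 0.29
```

Call:
{"name": "drive_tool", "arguments": {
  "deltas": [
    {"dx":0,"dy":0,"dz":0.0005,"wx":0,"wy":0,"wz":0},
    {"dx":0,"dy":0,"dz":0.001,"wx":0,"wy":0,"wz":0},
    {"dx":0,"dy":0,"dz":0.0015,"wx":0,"wy":0,"wz":0},
    {"dx":0,"dy":0,"dz":0.002,"wx":0,"wy":0,"wz":0},
    {"dx":0,"dy":0,"dz":0.002,"wx":0,"wy":0,"wz":0}
  ]
}}

```text
time_s: 17.55
tcp_pos: [0.4519, -0.1049, 0.0756]
ee_rot: [[0.997, -0.074, 0.001], [-0.074, -0.997, 0.0], [0.001, -0.0, -1.0]]
wrist_force: [0.6, 4.1, 2.4]
gripper_width: 0.287
```

Fy of +4 N means the shank is touching the −y edge of the index hole. I'll shift 1 mm towards +y and check.

Call:
{"name": "drive_tool", "arguments": {
  "deltas": [
    {"dx":0,"dy":-0.0005,"dz":0,"wx":0,"wy":0,"wz":0},
    {"dx":0,"dy":-0.001,"dz":0,"wx":0,"wy":0,"wz":0},
    {"dx":0,"dy":-0.0015,"dz":0,"wx":0,"wy":0,"wz":0},
    {"dx":0,"dy":-0.0015,"dz":0,"wx":0,"wy":0,"wz":0}
  ]
}}

```text
time_s: 17.95
tcp_pos: [0.4515, -0.104, 0.0753]
ee_rot: [[0.997, -0.074, -0.001], [-0.074, -0.997, -0.001], [-0.001, 0.001, -1.0]]
wrist_force: [0.3, -1.1, -1.0]
gripper_width: 0.288
```

Call:
{"name": "drive_tool", "arguments": {
  "deltas": [
    {"dx":0,"dy":0,"dz":0.001,"wx":0,"wy":0,"wz":0},
    {"dx":0,"dy":0,"dz":0.002,"wx":0,"wy":0,"wz":0},
    {"dx":0,"dy":0,"dz":0.003,"wx":0,"wy":0,"wz":0},
    {"dx":0,"dy":0,"dz":0.004,"wx":0,"wy":0,"wz":0},
    {"dx":0,"dy":0,"dz":0.004,"wx":0,"wy":0,"wz":0}
  ]
}}

```text
time_s: 18.45
tcp_pos: [0.4516, -0.1037, 0.0713]
ee_rot: [[0.997, -0.075, -0.001], [-0.075, -0.997, -0.0], [-0.001, 0.0, -1.0]]
wrist_force: [-0.5, -0.9, -1.5]
gripper_width: 0.288
```

Call:
{"name": "drive_tool", "arguments": {
  "deltas": [
    {"dx":0,"dy":0,"dz":0.001,"wx":0,"wy":0,"wz":0},
    {"dx":0,"dy":0,"dz":0.002,"wx":0,"wy":0,"wz":0},
    {"dx":0,"dy":0,"dz":0.003,"wx":0,"wy":0,"wz":0},
    {"dx":0,"dy":0,"dz":0.004,"wx":0,"wy":0,"wz":0},
    {"dx":0,"dy":0,"dz":0.005,"wx":0,"wy":0,"wz":0},
    {"dx":0,"dy":0,"dz":0.006,"wx":0,"wy":0,"wz":0},
    {"dx":0,"dy":0,"dz":0.006,"wx":0,"wy":0,"wz":0}
  ]
}}

```text
time_s: 19.15
tcp_pos: [0.4518, -0.1037, 0.0654]
ee_rot: [[0.997, -0.074, -0.0], [-0.074, -0.997, 0.0], [-0.0, -0.0, -1.0]]
wrist_force: [0.5, -1.4, -0.3]
gripper_width: 0.295
```

Another 4 mm to home.

Call:
{"name": "drive_tool", "arguments": {
  "deltas": [
    {"dx":0,"dy":0,"dz":0.001,"wx":0,"wy":0,"wz":0},
    {"dx":0,"dy":0,"dz":0.002,"wx":0,"wy":0,"wz":0},
    {"dx":0,"dy":0,"dz":0.003,"wx":0,"wy":0,"wz":0},
    {"dx":0,"dy":0,"dz":0.0035,"wx":0,"wy":0,"wz":0},
    {"dx":0,"dy":0,"dz":0.0035,"wx":0,"wy":0,"wz":0}
  ]
}}

```text
time_s: 19.65
tcp_pos: [0.4518, -0.1037, 0.0619]
ee_rot: [[0.997, -0.075, -0.0], [-0.075, -0.997, -0.0], [-0.0, 0.0, -1.0]]
wrist_force: [0.3, -1.3, -0.5]
gripper_width: 0.292
```

Call:
{"name": "drive_tool", "arguments": {
  "deltas": [
    {"dx":0,"dy":0,"dz":0.0004,"wx":0,"wy":0,"wz":0},
    {"dx":0,"dy":0,"dz":0.0008,"wx":0,"wy":0,"wz":0},
    {"dx":0,"dy":0,"dz":0.0008,"wx":0,"wy":0,"wz":0}
  ]
}}

```text
time_s: 19.95
tcp_pos: [0.4518, -0.1037, 0.0615]
ee_rot: [[0.997, -0.074, 0.0], [-0.074, -0.997, -0.0], [0.0, 0.0, -1.0]]
wrist_force: [-1.1, -0.6, 2.7]
gripper_width: 0.29
```

The collar is seated (Fz +2.7 N at TCP z 0.0615, 22 mm below the rail contact). Releasing.

Call:
{"name": "drive_tool", "arguments": {
  "deltas": [
    {"dx":0,"dy":0,"dz":0,"wx":0,"wy":0,"wz":0},
    {"dx":0,"dy":0,"dz":0,"wx":0,"wy":0,"wz":0},
    {"dx":0,"dy":0,"dz":0,"wx":0,"wy":0,"wz":0},
    {"dx":0,"dy":0,"dz":0,"wx":0,"wy":0,"wz":0},
    {"dx":0,"dy":0,"dz":0,"wx":0,"wy":0,"wz":0},
    {"dx":0,"dy":0,"dz":0,"wx":0,"wy":0,"wz":0},
    {"dx":0,"dy":0,"dz":0,"wx":0,"wy":0,"wz":0},
    {"dx":0,"dy":0,"dz":0,"wx":0,"wy":0,"wz":0}
  ],
  "gripper": 0.7
}}

```text
time_s: 20.75
tcp_pos: [0.4518, -0.1037, 0.0612]
ee_rot: [[0.997, -0.074, -0.0], [-0.074, -0.997, 0.0], [-0.0, -0.0, -1.0]]
wrist_force: [-0.4, 0.2, -0.1]
gripper_width: 0.696
```

Call:
{"name": "drive_tool", "arguments": {
  "deltas": [
    {"dx":0,"dy":0,"dz":-0.01,"wx":0,"wy":0,"wz":0},
    {"dx":0,"dy":0,"dz":-0.03,"wx":0,"wy":0,"wz":0},
    {"dx":0,"dy":0,"dz":-0.06,"wx":0,"wy":0,"wz":0},
    {"dx":0,"dy":0,"dz":-0.1,"wx":0,"wy":0,"wz":0},
    {"dx":0,"dy":0,"dz":-0.14,"wx":0,"wy":0,"wz":0},
    {"dx":0,"dy":0,"dz":-0.17,"wx":0,"wy":0,"wz":0},
    {"dx":0,"dy":0,"dz":-0.19,"wx":0,"wy":0,"wz":0},
    {"dx":0,"dy":0,"dz":-0.19,"wx":0,"wy":0,"wz":0},
    {"dx":0,"dy":0,"dz":-0.19,"wx":0,"wy":0,"wz":0}
  ]
}}

```text
time_s: 21.65
tcp_pos: [0.4514, -0.1036, 0.2515]
ee_rot: [[0.997, -0.075, 0.001], [-0.075, -0.997, 0.001], [0.001, -0.001, -1.0]]
wrist_force: [0.9, -1.3, -0.4]
gripper_width: 0.696
```

```bash
python3 - <<'E'
from h import *
s=r.sense();print(s["time_s"],s["tcp_pos"],s["wrist_force"])
for n in ("wrist","side"):
    im=cams.capture(n);cv2.imwrite(f"pics/{n}6.png",im[:,:,::-1])
im=cv2.imread("pics/side6.png");cv2.imwrite("pics/c12.png",cv2.resize(im[230:380,225:345],None,fx=4,fy=4,interpolation=cv2.INTER_CUBIC))
E
```

```text
21.65 [ 0.45143671 -0.10358694  0.25153862] [ 0.87586867 -1.30664309 -0.41304536]
```

View pics/wrist6.png

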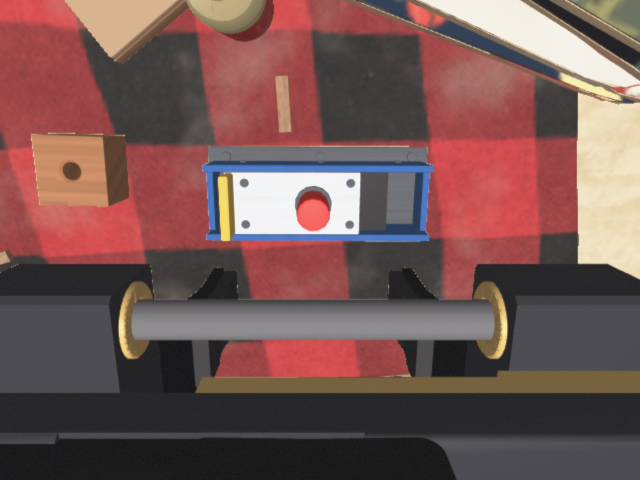

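View pics/c12.png

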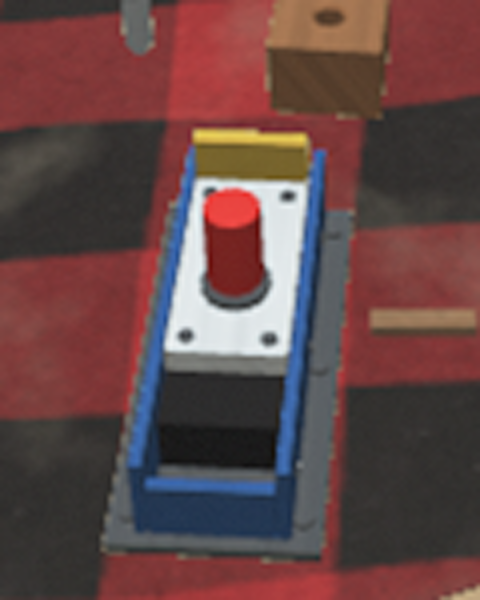

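View pics/side6.png

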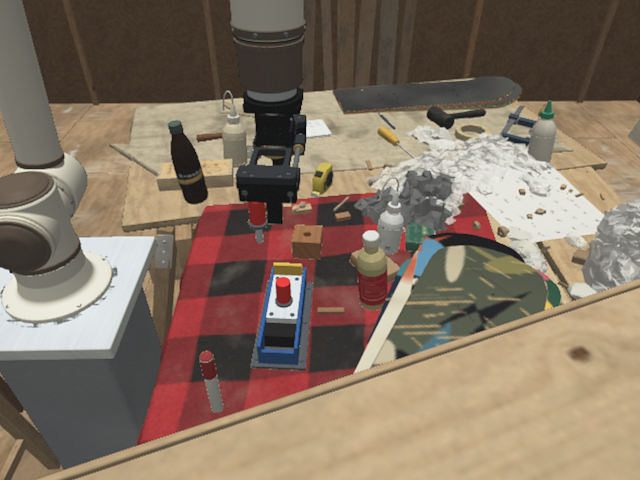

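The pictures show the pin upright with its collar on the carriage (side ~ (284,290), wrist (313,208)). The block is empty, the bystanders have not moved and the gripper is clear. As a numeric check, I'll compare the knob-top height and tilt in the two views, then hand in.

```bash
python3 - <<'E'
from h import *
s=r.sense()
# knob top expected z=.052+.049=.101
print("wrist knob",at_z("wrist",(313.5,210.5),.101,s),"side knob",at_z("side",(225+231/4,230+208/4),.101),"side collar",at_z("side",(225+236/4,230+283/4),.057))
ticket.finish_job()
E
```

```text
wrist knob [ 0.45432501 -0.10590306  0.101     ] side knob [ 0.4517355  -0.10680115  0.101     ] side collar [ 0.45214308 -0.1081738   0.057     ]
the job is handed in; nothing more can be done
```

The pin is seated in the rail's index hole and released, and I have handed the job in; `finish_job` reports no verdict. It took about 22 s of the 64 s allowed.

**What I did**
- I took the smaller red-knobbed pin out of its wooden block and lowered it through the carriage hole. It touched the rail with about 6 N.
- I slid the carriage about 55 mm towards the yellow plate, with about 4–5 N sideways, until the pin dropped.
- While lowering it further, the pin touched the near edge of the index hole with about 4 N. I shifted it about 1 mm to clear that and pushed it home with about 3 N.
- I then opened the gripper and backed off.

**Last checks**
- **Depth:** the pin seated 21.9 mm below the rail contact; 22 mm was expected.
- **Appearance:** the pictures show it upright with its collar on the carriage.
- **Surroundings:** as far as the side picture shows, the other things have not moved, and the gripper is clear.
- **Forces:** at the end of each move, the wrist force stayed under about 8 N. It was not recorded in between.
- **Position:** the side and wrist cameras disagree by about 2.6 mm on where the knob top is, about what their 2 mm calibration allows. In the side view alone, knob top and collar line up to within about 1.5 mm, so the pin is close to upright.

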